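# Clamp a coach with a freshly glued roof in the gluing jig

## Task

The silver coach's roof has just been glued on. Push the coach along the channel of the plywood gluing jig until its far end is fully home against the cork-faced stop, then push the clamp's red handle over, back and down away from the coach, until it snaps past centre and the rubber foot stays pressed on the roof, and leave it clamped. Only push with the fingers: do not lift the coach out of the jig or shut the clamp before the coach is home, and leave the bottle, tin and tools where they are.

Things in the scene. Friction and masses are not known exactly. Their poses are not given: they have to be found in the camera images.
- jig: Gluing jig fixed to the worktop, place and yaw vary: plywood base 115 (x) by 295 (y) by 9 mm. Origin: underside of the base (3 mm above the worktop). Axes: z up, y along the channel, x across it, away from the robot. Channel: centre line x = +30 mm, floor z = 9 mm, two aluminium fences 38 mm apart, tops z = 21 mm. A cork-faced wooden stop (top z = 39 mm) closes its -y end; the +y end is open.
- clamp_pivot (a point): Handle pivot of the steel toggle clamp on the -x side of the channel: (-42, -20, +92) mm in the jig's frame, hinge axis along the jig's y. Steel cheeks 22 mm wide span jig x = -50 to 0 mm, top z = 101 mm. While open, the raised arm and foot reach jig z = 125 mm over x = -12 to +50, y = -43 to +3 mm.
- coach: Silver passenger coach, 0.16 kg, loose, standing on its wheels along the channel, 30 to 75 mm short of the stop; 210 mm long, 35 wide, 44 high. Origin: middle of the underside (jig z = 9 mm). Its x axis points along the jig's +y: the +x end is the one to push, the -x end meets the stop.
- coach_mid (a point): Centre of the coach, half-way up (22 mm above its underside).
- coach_tail (a point): Middle of the coach's end face to push on (+x end, away from the stop), 100 mm from coach_mid and 22 mm above the underside; face 34 mm wide, 42 mm high. Buffers and coupling seen up to 5 mm further out offer no resistance.
- coach_home (a point): Fixed point of the jig, (+30, -20, +31) mm in its frame, where coach_mid lies when the coach is fully home against the stop.
- clamp_handle (a joint): Handle hinge, rad: 0 = open (leaning 12 degrees past upright, towards the coach), grows as the handle swings away from the coach (to jig -x) and down; 1.50 = dead centre, 1.64 = shut, its limit (points to jig -x, 8 degrees above level). The rubber meets the roof at about 1.1. Let go before dead centre, a light spring reopens it; past it, it snaps shut and stays. Needs about 2 to 3 N at the grip.
- handle_grip (a point): Point on the handle's axis 55 mm from its pivot, in the round red grip (12 mm thick, 27 to 75 mm from the pivot). Open, it is about 149 mm above the worktop (handle's tip 168 mm); shut, about 103 mm.
- clamp_foot: Sprung rubber foot of the clamp, 46 mm (along the channel) by 14 by 9 mm, at the end of the clamp's arm, which the handle drives through a link. Its origin lies on the arm's pivot. Shut, it presses on the roof with about 13 N.
- glue_bottle: Bystander, loose: white glue bottle with a red cap and blue band, 33x33x84 mm; origin at the middle of its underside. Leave alone.
- paint_tin: Bystander, loose: small red-brown enamel tin, 33x33x28 mm; origin at the middle of its underside. Leave alone.
- track_rubber: Bystander, loose: brown track-cleaning block, 24x60x18 mm; origin at the middle of its underside. Leave alone.
- pliers: Bystander, loose: pliers with yellow handles, 41x137x10 mm; origin at the middle of its underside. Leave alone.
- tweezers: Bystander, loose: steel tweezers, 13x120x6 mm; origin at the middle of its underside. Leave alone.
- screwdriver: Bystander, loose: screwdriver with a red handle, 14x142x15 mm; origin at the middle of its underside. Leave alone.
- brush: Bystander, loose: thin red paint brush, 8x153x8 mm; origin at the middle of its underside. Leave alone.

How it is judged:
On the way, in this order (a step that is already met when the one before it is completed fails the run):
1. the coach is pushed fully home against the stop (within 3 mm) with the clamp still open (y of coach_mid in the frame of jig below -0.017 m and z of coach_mid in the frame of jig below 0.034 m and angle between the x axis of coach and the y axis of jig, either way round below 0.03 rad and value of joint clamp_handle below 0.6 rad), for 0.2 s.
2. the handle is over dead centre and shut, the rubber foot pressing on the roof (value of joint clamp_handle above 1.57 rad and contact force between clamp_foot and coach above 5 N), for 0.2 s.
At the end, for the whole second after the job is handed in: The coach stands on the channel floor within 3 mm of the stop and in line with the channel, at rest; the handle is shut past dead centre (above 1.57 rad) and the rubber foot presses on the roof with more than 5 N (all of step 2 and y of coach_mid in the frame of jig below -0.017 m and z of coach_mid in the frame of jig below 0.034 m and angle between the x axis of coach and the y axis of jig, either way round below 0.03 rad and linear speed of coach below 0.01 m/s); the robot touches nothing.
It fails at once if the coach is lifted more than 6 mm off the channel floor (z of coach_mid in the frame of jig above 0.037 m).
It fails at once if a bystander is moved more than 20 mm (distance of any of glue_bottle, paint_tin, track_rubber, pliers, tweezers, screwdriver, brush from where it was at the start of the episode above 0.02 m).
It fails at once if the handle is shut over dead centre while the coach is not home (value of joint clamp_handle above 1.5 rad and y of coach_mid in the frame of jig above -0.015 m).
It also fails if it takes over 54 s, if anything falls off the work surface, if the arm or the gripper's body presses on something with over 40 N, if the wrist force passes 120 N, or if a joint passes its speed limit or range.

## Robot

A 6-joint arm with a two-finger parallel gripper is mounted at the origin on a cart in front of the work surface, level with it; the furniture and walls round the work are solid. World frame = base frame: x ahead of the robot, y to its left, z up, the work surface at z = 0. Lengths are in m, angles in rad, forces in N, time in s.
With the tool pointing down it reaches from about 0.425 to 0.95 m from the base axis. Payload 3.5 kg.
Tool frame: the origin (TCP) lies midway between the tips of the shut fingers; the grasp point (between the pads) lies 19 mm behind it; z points along the fingers, y is the line along which they close (so a half turn about z gives the same grasp; the last joint's range is limited). The gripper opens to 85 mm and grips with 20 to 120 N. Pads are 22 mm wide; open, the fingers measure 114 mm over their backs; the gripper's body (76 mm by 85 mm) begins 54 mm behind the grasp point. The pads swing forward as they close: fully open they stand 13 mm farther back than shut.
Start: joints at [1.024, 0.286, 1.577, -0, 1.279, -0.15], TCP at [0.261, 0.623, 0.231] pointing down, gripper open.
Joint ranges: [-2.77, 2.77], [-0.9, 2.22], [0.21, 2.48], [-1.53, 4.67], [0.24, 2.81], [-2.84, 2.84]. Speed limits (rad/s): [2.79, 2.79, 3.14, 3.14, 3.14, 3.14].

## Interface

Orientations are given as a unit quaternion [x, y, z, w].
In Python, from plant import * gives the robot as it stands.
- The arm moves only by the tool move_arm, never from a script. Its argument "moves" is a list of rows, each a list of 3 entries, a list of its own where there are three numbers: the opening, from 0 (shut) to 1 (fully open), then the shift along the tool's x, y, z in m, then the turn, a rotation vector about the tool's x, y, z in rad. A call has exactly 10 rows; each row shifts and turns the commanded pose from where the row before left it, along the tool's axes as they then stand; what a row does not reach is not made up. A row lasts 1/12 s, in which the tool goes at most 41.7 mm and 7.16 degrees, less where a joint would pass 70% of its speed; a pose out of reach is approached as far as the arm can. A call is refused whole if a number of a shift passes 0.0417 or a number of a turn 0.125, either way. A call with a gripper value outside its range is refused whole. The fingers move at their own pace and stop on an object; "grip_force" is the grip in N (left out, the last holds). Time passes only in rows, so rows that do not move let the fingers close, or fill a call up. It gives the time, the measured TCP pose, the force, the opening and the grip force at its end, in the units of the state.
- get_state(): the state, without advancing time (a new reading comes with each control period).
- read_camera(name): name is "scene" or "side" or "wrist"; returns the picture (400x640x3 uint8, red, green, blue); there is no depth.
- camera_params(name): a dict with "fx", "fy", "cx", "cy" (pixels), "rvec" (rotation vector, rad) and "tvec" (3), from world to camera coordinates, as OpenCV has them; the wrist camera has in their place "tool_from_camera" (4x4, takes a point from camera to tool coordinates, whose origin is the TCP and whose axes are the flange's). Camera axes: x right, y down, z forward; pixel columns grow to the right and rows downward; lengths in m; the calibration is good to about 2 mm. A picture is of the moment at which its call begins: read the wrist's pose just before it. camera_params takes no time and is no camera call.
- sign_off(): hands the job in; it is judged then, once.
The state is a dict: "time": time; "qpos": joint angles; "dq": joint speeds; "joint_efforts": joint torques, N m; "eef_pos": TCP position; "tcp_rot": TCP orientation; "contact_force": force on the tool from outside, world axes, zero at the start; "wrist_torque": the same for the moment, N m; "opening": opening from 0.0 (shut) to 1.0 (fully open); "finger_force": force on a finger pad.
Only numpy, scipy, OpenCV 4.12 (cv2) and the standard library are available. Lean on these libraries where they do the work, as an engineer would, in place of code of your own. Each camera call takes 0.05 s, during which the arm holds its last target. There are 200 camera calls.

## Working session

There is one attempt and no reset: what is moved stays moved. The work goes in short steps, Python scripts to look and compute and a tool call to move; the robot and the scene stay as the last step left them, time stands still between calls to the robot, and variables do not carry over. Pictures are saved under pics/ and viewed, at most 10 in all, crops included, and the job is handed in when it is done.

Besides the shell and the picture viewer there is one more tool, called after "Request:" as name(argument=value, ...), one argument or row to a line, values as JSON. move_arm: Moves the arm, as the interface text tells. Its arguments: {"type":"object","properties":{"moves":{"type":"array"},"grip_force":{"type":"number"}},"required":["moves"]}

```bash
mkdir -p pics; ls
python3 - <<'E'
from plant import *
import cv2
s=get_state();print(s)
for n in("scene","side"):
    p=camera_params(n);print(n,p)
    cv2.imwrite(f"pics/{n}0.png",read_camera(n)[:,:,::-1])
E
```

```text
pics
{'time': 0.0, 'qpos': array([ 1.02394696e+00,  2.87163309e-01,  1.57817913e+00,  1.40338299e-05,
        1.27859709e+00, -1.50029827e-01]), 'dq': array([ 1.54327862e-03, -5.31427272e-04,  1.60841333e-04,  9.25883561e-05,
        1.33130804e-03,  3.38271855e-04]), 'joint_efforts': array([-5.53732098e-04, -4.05966461e+01, -2.92632741e+01, -8.44737997e-05,
        5.67236522e-03,  1.31505463e-06]), 'eef_pos': array([0.26052155, 0.62198678, 0.22994759]), 'tcp_rot': array([ 1.97112402e-01,  9.80380194e-01, -1.10063154e-03, -4.06963284e-04]), 'contact_force': array([-0.95226574, -0.89419637, -1.08642367]), 'wrist_torque': array([ 0.00746322,  0.01699138, -0.01429979]), 'finger_force': 0.0, 'opening': 0.9997956271535992}
scene {'fx': 408.85544139479896, 'fy': 408.85544139479896, 'cx': 318.51439503143234, 'cy': 201.5765327098572, 'rvec': array([ 2.00098315, -0.60329613,  0.38000973]), 'tvec': array([-0.42671308,  0.28103547,  0.63491394])}
side {'fx': 456.29186497632526, 'fy': 456.29186497632526, 'cx': 313.74496004262664, 'cy': 198.11304858896804, 'rvec': array([ 2.12882163, -0.48973486,  0.28750358]), 'tvec': array([-0.43634794,  0.28430219,  1.00347305])}
```

View pics/scene0.png

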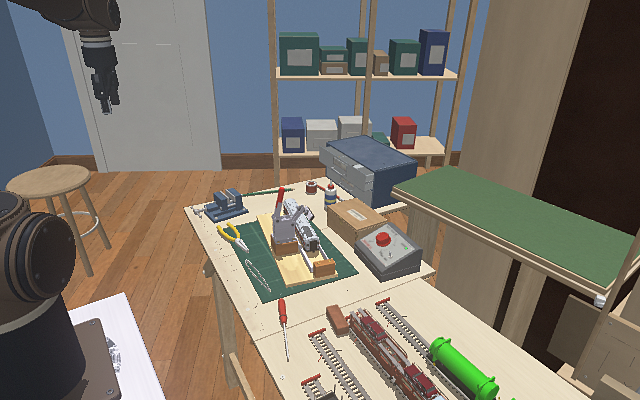

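View pics/side0.png

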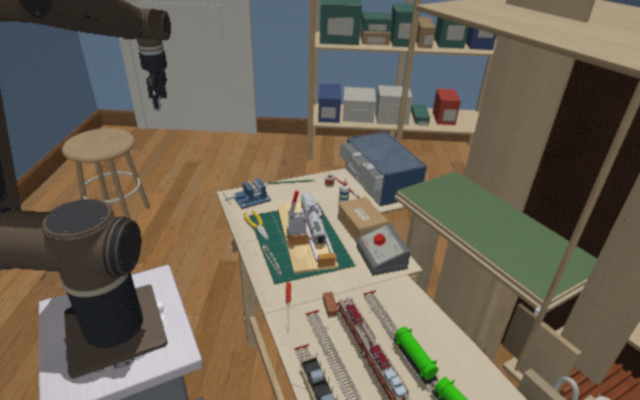

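The scene view shows the jig at about (255–340, 185–285), with the cork-faced stop near (324, 268), the red handle at (281, 200) and the coach running from (285, 205) to (318, 250). The side view shows the same at lower scale, so I'll enlarge both.

```bash
python3 - <<'E'
import cv2,numpy as np
a=cv2.imread("pics/scene0.png")[175:295,230:370]
b=cv2.imread("pics/side0.png")[175:285,245:365]
a=cv2.resize(a,None,fx=5,fy=5,interpolation=cv2.INTER_CUBIC)
cv2.imwrite("pics/crop0.png",a)
b=cv2.resize(b,None,fx=5,fy=5,interpolation=cv2.INTER_CUBIC);cv2.imwrite("pics/crop1.png",b)
E
cat > h.py <<'E'
from plant import *
import numpy as np, cv2
from scipy.spatial.transform import Rotation as R
def ray(n,uv,pose=None):
    p=camera_params(n); d=np.array([(uv[0]-p['cx'])/p['fx'],(uv[1]-p['cy'])/p['fy'],1.])
    if n=='wrist':
        s=pose or get_state(); T=np.array(p['tool_from_camera']); M=R.from_quat(s['tcp_rot']).as_matrix()
        return s['eef_pos']+M@T[:3,3], M@T[:3,:3]@d
    M=R.from_rotvec(p['rvec']).as_matrix(); return -M.T@p['tvec'], M.T@d
def onz(n,uv,z,pose=None):
    o,d=ray(n,uv,pose); return o+d*(z-o[2])/d[2]
def two(a,ua,b,ub):
    o,d=ray(a,ua);q,e=ray(b,ub)
    t=np.linalg.lstsq(np.c_[d,-e],q-o,rcond=None)[0]; A=o+t[0]*d;B=q+t[1]*e
    return (A+B)/2,np.linalg.norm(A-B)
def proj(n,X,pose=None):
    p=camera_params(n)
    if n=='wrist':
        s=pose or get_state(); T=np.array(p['tool_from_camera']); M=R.from_quat(s['tcp_rot']).as_matrix()
        c=T[:3,:3].T@(M.T@(np.array(X)-s['eef_pos'])-T[:3,3])
    else: c=R.from_rotvec(p['rvec']).apply(X)+p['tvec']
    return np.array([c[0]/c[2]*p['fx']+p['cx'],c[1]/c[2]*p['fy']+p['cy']])
E
```

```text
(no output)
```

View pics/crop0.png

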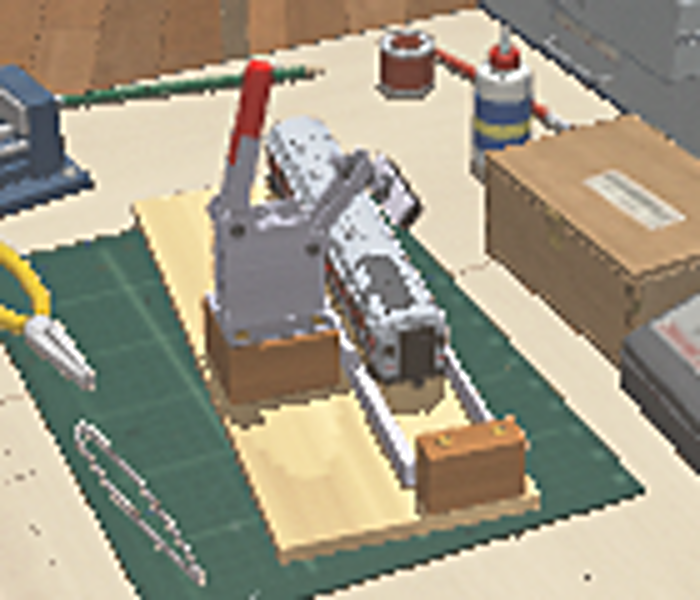

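The crop shows the base's corners (top face): near-left (280,548), near-right (540,490), far-left (135,205). The handle tip is at (258,62), and the coach's stop end is near (410,345).

Run:
```python
from h import *
f=lambda c:(230+(c[0]-2)/5,175+(c[1]-2)/5)
A,B,C=[onz('scene',f(c),.012) for c in((280,548),(540,490),(135,205))]
print(A,B,C,np.linalg.norm(B-A),np.linalg.norm(C-A))
y=(C-A)/np.linalg.norm(C-A); x=(B-A)/np.linalg.norm(B-A); print('dot',x@y)
yaw=np.arctan2(-y[0],y[1]);print('yaw',yaw,np.arctan2(x[1],x[0]))
c,s=np.cos(yaw),np.sin(yaw);M=np.array([[c,-s,0],[s,c,0],[0,0,1]])
o=A-M@[-.0575,-.1475,.009];print('jig o',o, (C-M@[-.0575,.1475,.009]),(B-M@[.0575,-.1475,.009]))
for n,P in dict(pivot=[-.042,-.02,.092],tip=[-.042+.075*np.sin(.21),-.02,.092+.075*np.cos(.21)],home=[.03,-.02,.031],stoptop=[.03,-.147,.039],tailhome=[.03,.08,.031]).items():
    X=o+M@P;p=proj('scene',X);print(n,X,(p-[230,175])*5+2)
# coach roof bottom corner of the stop end
for c in((378,378),(445,365)):
    print('coach end lower',M.T@(onz('scene',f(c),.02)-o))
for c in((382,325),(440,310)):
    print('coach end upper',M.T@(onz('scene',f(c),.046)-o))
print(camera_params('wrist'))
```

```text
[ 0.42440733 -0.01469149  0.012     ] [ 0.53538744 -0.0420737   0.012     ] [0.49827335 0.26405104 0.012     ] 0.11430822711905413 0.288363635709198
dot 0.017142971724347443
yaw -0.2590432234520578 -0.24189941194966547
jig o [0.51777185 0.11315829 0.003     ] [0.51607191 0.10674334 0.003     ] [0.51758888 0.11523399 0.003     ]
pivot [0.47205004 0.10458412 0.095     ] [233.65818875 213.44789784]
tip [0.4871629  0.10057926 0.16835232] [263.63777379  59.47291036]
home [0.5416478 0.0861409 0.034    ] [388.89538342 302.17523192]
stoptop [ 0.50911601 -0.03662181  0.042     ] [483.56654418 446.89047242]
tailhome [0.56726338 0.18280445 0.034     ] [328.19958383 198.88726279]
coach end lower [ 0.01281852 -0.05739802  0.017     ]
coach end lower [ 0.04492401 -0.05711136  0.017     ]
coach end upper [ 0.01570977 -0.05419334  0.043     ]
coach end upper [ 0.04434167 -0.05069342  0.043     ]
{'fx': 313.0061461029662, 'fy': 313.0061461029662, 'cx': 316.2478930319488, 'cy': 204.18514557859447, 'tool_from_camera': array([[ 4.92541993e-04, -9.58400557e-01, -2.85426224e-01,
         7.22652672e-02],
       [ 9.99999577e-01,  6.93812530e-04, -6.04038859e-04,
        -1.23578207e-03],
       [ 7.76943469e-04, -2.85425805e-01,  9.58400494e-01,
        -1.42555926e-01],
       [ 0.00000000e+00,  0.00000000e+00,  0.00000000e+00,
         1.00000000e+00]])}
```

The geometry is consistent: the base measures 114 × 288 mm, the handle tip reprojects within a few pixels, and the coach is about 65 mm short. I'm moving above the tail with the fingers shut and the tool y along the channel.

Request:
move_arm(
  moves=[
    [0, [0, 0, 0], [0, 0, -0.069]],
    [0, [0, 0, 0], [0, 0, -0.069]],
    [0, [-0.034, -0.0197, 0], [0, 0, 0]],
    [0, [-0.034, -0.0197, 0], [0, 0, 0]],
    [0, [-0.034, -0.0197, 0], [0, 0, 0]],
    [0, [-0.034, -0.0197, 0], [0, 0, 0]],
    [0, [-0.034, -0.0197, 0], [0, 0, 0]],
    [0, [-0.034, -0.0197, 0], [0, 0, 0]],
    [0, [-0.034, -0.0197, 0], [0, 0, 0]],
    [0, [-0.034, -0.0197, 0], [0, 0, 0]],
  ],
)

```text
time: 0.93
eef_pos: [0.4842, 0.3989, 0.2308]
tcp_rot: [0.129, 0.992, -0.0, -0.0]
contact_force: [-0.1, 0.5, 0.5]
opening: 0.0
finger_force: 0.0
```

Request:
move_arm(
  moves=[
    [0, [-0.034, -0.0197, 0], [0, 0, 0]],
    [0, [-0.034, -0.0197, 0], [0, 0, 0]],
    [0, [-0.034, -0.0197, 0], [0, 0, 0]],
    [0, [-0.034, -0.0197, 0], [0, 0, 0]],
    [0, [0, 0, 0], [0, 0, 0]],
    [0, [0, 0, 0], [0, 0, 0]],
    [0, [0, 0, 0], [0, 0, 0]],
    [0, [0, 0, 0], [0, 0, 0]],
    [0, [0, 0, 0], [0, 0, 0]],
    [0, [0, 0, 0], [0, 0, 0]],
  ],
)

```text
time: 1.77
eef_pos: [0.5938, 0.2908, 0.2314]
tcp_rot: [0.128, 0.992, 0.0, -0.0]
contact_force: [0.2, 0.5, 0.8]
opening: -0.003
finger_force: 0.0
```

Run:
```python
from h import *
s=get_state();print(s['time'],s['eef_pos'],s['tcp_rot'],s['contact_force'],s['opening'])
cv2.imwrite("pics/w1.png",read_camera('wrist')[:,:,::-1])
```

```text
1.7667 [0.59381785 0.29081713 0.23140424] [ 1.28047012e-01  9.91768098e-01  3.30779473e-05 -4.20730604e-05] [0.15977842 0.51354247 0.76746397] -0.0033848253074840458
```

View pics/w1.png

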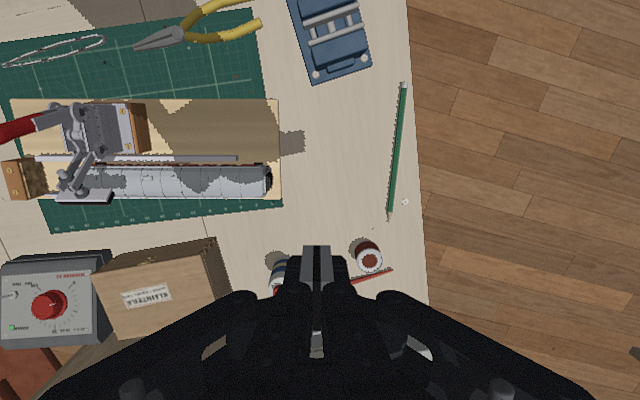

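The wrist view shows the base's open end at (279,100)–(282,199), the coach's tail face near x=266 in rows 163–197, and the bottle and tin at (280,275) and (368,257), close to the fingertip column.

Run:
```python
from h import *
s=get_state()
A=onz('wrist',(279,99),.012,s);B=onz('wrist',(282,199),.012,s);print(A,B,np.linalg.norm(A-B),'yaw',np.arctan2(*(B-A)[[1,0]]))
C=onz('wrist',(10,99),.012,s);print('edge yaw',np.arctan2(-(A-C)[0],(A-C)[1]))
yaw=-.256;c,q=np.cos(yaw),np.sin(yaw);M=np.array([[c,-q,0],[q,c,0],[0,0,1]])
print(A-M@[-.0575,.1475,.009],B-M@[.0575,.1475,.009])
o=np.array([.517,.111,.003])
J=lambda X:M.T@(X-o)
for uv,z in(((266,163),.045),((268,196),.045),((263,180),.056),((368,257),.028),((280,275),.05)):print(uv,onz('wrist',uv,z,s),J(onz('wrist',uv,z,s)))
print('tcp jig',J(s['eef_pos']),'tool y ang',R.from_quat(s['tcp_rot']).as_matrix()[:,1])
f=lambda c:(230+(c[0]-2)/5,175+(c[1]-2)/5)
print('bottle top',J(onz('scene',f((503,50)),.084)),'tin',J(onz('scene',f((406,45)),.028)))
```

```text
[0.50091884 0.27130043 0.012     ] [0.61102355 0.24215033 0.012     ] 0.11389809239748845 yaw -0.25881103341455686
edge yaw -0.25650738830221875
[0.51919604 0.11404762 0.003     ] [0.51804853 0.11401702 0.003     ]
(266, 163) [0.56092089 0.24300338 0.045     ] [0.00906457 0.1388228  0.042     ]
(268, 196) [0.59593408 0.23436344 0.045     ] [0.04512444 0.13933023 0.042     ]
(263, 180) [0.57578687 0.23689346 0.056     ] [0.02499319 0.13667626 0.053     ]
(368, 257) [0.70377605 0.32531539 0.028     ] [0.12642169 0.25462509 0.025     ]
(280, 275) [0.68892403 0.22086558 0.05      ] [0.13850173 0.14981851 0.047     ]
tcp jig [0.02893076 0.19332959 0.22843536] tool y ang [2.54156713e-01 9.67163049e-01 3.87727625e-05]
bottle top [0.13803739 0.12036448 0.081     ] tin [0.12812531 0.25037666 0.025     ]
```

The measurements agree: jig origin (0.518, 0.1135), yaw -0.257, tail at jig y≈0.137. Descending behind the tail.

Request:
move_arm(
  moves=[
    [0, [-0.001, 0, 0.039], [0, 0, -0.001]],
    [0, [0, 0, 0.039], [0, 0, 0]],
    [0, [0, 0, 0.039], [0, 0, 0]],
    [0, [0, 0, 0.039], [0, 0, 0]],
    [0, [0, 0, 0.039], [0, 0, 0]],
    [0, [0, 0, 0], [0, 0, 0]],
    [0, [0, -0.005, 0], [0, 0, 0]],
    [0, [0, -0.005, 0], [0, 0, 0]],
    [0, [0, -0.005, 0], [0, 0, 0]],
    [0, [0, -0.005, 0], [0, 0, 0]],
  ],
)

```text
time: 2.65
eef_pos: [0.5929, 0.2702, 0.0404]
tcp_rot: [0.128, 0.992, 0.001, 0.003]
contact_force: [0.4, -0.1, -0.2]
opening: 0.002
finger_force: 0.0
```

Request:
move_arm(
  moves=[
    [0, [0, -0.004, 0], [0, 0, 0]],
    [0, [0, -0.004, 0], [0, 0, 0]],
    [0, [0, -0.004, 0], [0, 0, 0]],
    [0, [0, -0.004, 0], [0, 0, 0]],
    [0, [0, -0.004, 0], [0, 0, 0]],
    [0, [0, -0.004, 0], [0, 0, 0]],
    [0, [0, -0.004, 0], [0, 0, 0]],
    [0, [0, -0.004, 0], [0, 0, 0]],
    [0, [0, -0.004, 0], [0, 0, 0]],
    [0, [0, -0.004, 0], [0, 0, 0]],
  ],
)

```text
time: 3.48
eef_pos: [0.5805, 0.2312, 0.0365]
tcp_rot: [0.129, 0.992, 0.0, 0.0]
contact_force: [0.4, 1.8, 0.8]
opening: 0.002
finger_force: 1.0
```

```bash
cat >> h.py <<'E'
yaw=-.257;c_,q_=np.cos(yaw),np.sin(yaw);M=np.array([[c_,-q_,0],[q_,c_,0],[0,0,1]])
o=np.array([.518,.1135,.003])
J=lambda X:M.T@(X-o)
E
python3 - <<'E'
from h import *
s=get_state();print(s['time'],s['eef_pos'],J(s['eef_pos']),M.T@s['contact_force'])
a=read_camera('scene')[175:295,230:370,::-1]; w=read_camera('wrist')[:,:,::-1]
a=cv2.resize(a,None,fx=3.33,fy=3.33,interpolation=cv2.INTER_CUBIC)
w=w[60:260,0:360]
H=min(a.shape[0],400); cv2.imwrite("pics/m2.png",np.hstack([a[:H],cv2.resize(w,(334,H))]) )
E
```

```text
3.4833 [0.58050937 0.23117727 0.03650134] [0.03054513 0.12970103 0.03350134] [-0.12311976  1.87211419  0.84127047]
```

View pics/m2.png

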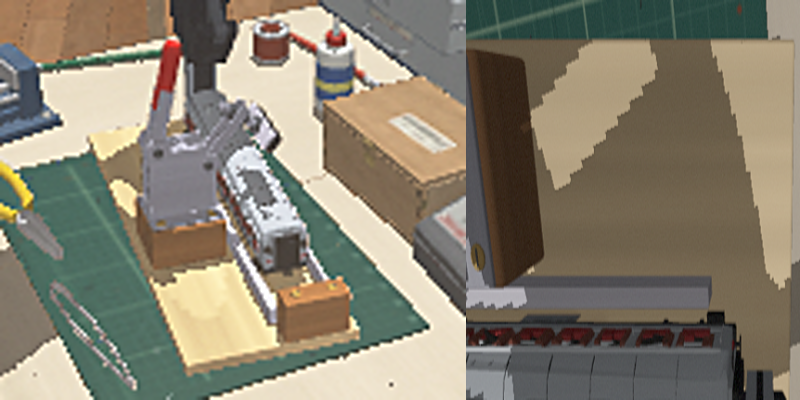

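The coach has started moving. It is straight between the fences with 1.9 N of contact, and the gap to the stop is about half closed. I'll keep pushing, slower towards the end.

Request:
move_arm(
  moves=[
    [0, [0, -0.003, 0], [0, 0, 0]],
    [0, [0, -0.003, 0], [0, 0, 0]],
    [0, [0, -0.003, 0], [0, 0, 0]],
    [0, [0, -0.003, 0], [0, 0, 0]],
    [0, [0, -0.003, 0], [0, 0, 0]],
    [0, [0, -0.003, 0], [0, 0, 0]],
    [0, [0, -0.003, 0], [0, 0, 0]],
    [0, [0, -0.003, 0], [0, 0, 0]],
    [0, [0, -0.003, 0], [0, 0, 0]],
    [0, [0, -0.002, 0], [0, 0, 0]],
  ],
)

```text
time: 4.42
eef_pos: [0.5729, 0.2029, 0.0363]
tcp_rot: [0.129, 0.992, -0.0, -0.0]
contact_force: [0.2, 1.4, 0.7]
opening: 0.0
finger_force: 0.7
```

Request:
move_arm(
  moves=[
    [0, [0, -0.001, 0], [0, 0, 0]],
    [0, [0, -0.001, 0], [0, 0, 0]],
    [0, [0, -0.001, 0], [0, 0, 0]],
    [0, [0, -0.001, 0], [0, 0, 0]],
    [0, [0, -0.001, 0], [0, 0, 0]],
    [0, [0, -0.001, 0], [0, 0, 0]],
    [0, [0, -0.001, 0], [0, 0, 0]],
    [0, [0, -0.001, 0], [0, 0, 0]],
    [0, [0, 0, 0], [0, 0, 0]],
    [0, [0, 0, 0], [0, 0, 0]],
  ],
)

```text
time: 5.25
eef_pos: [0.5709, 0.1954, 0.0363]
tcp_rot: [0.129, 0.992, -0.0, -0.0]
contact_force: [-0.1, 1.1, 0.5]
opening: -0.002
finger_force: 0.3
```

Run:
```python
from h import *
s=get_state();print(s['time'],s['eef_pos'],J(s['eef_pos']),M.T@s['contact_force'])
```

```text
5.25 [0.57087928 0.19537046 0.03625221] [0.03033271 0.09262245 0.03325221] [-0.34212983  1.01787978  0.47948635]
```

Not at the stop yet, as the force is still only sliding friction.

Request:
move_arm(
  moves=[
    [0, [0, -0.001, 0], [0, 0, 0]],
    [0, [0, -0.001, 0], [0, 0, 0]],
    [0, [0, -0.001, 0], [0, 0, 0]],
    [0, [0, -0.001, 0], [0, 0, 0]],
    [0, [0, -0.001, 0], [0, 0, 0]],
    [0, [0, -0.001, 0], [0, 0, 0]],
    [0, [0, 0, 0], [0, 0, 0]],
    [0, [0, 0, 0], [0, 0, 0]],
    [0, [0, 0, 0], [0, 0, 0]],
    [0, [0, 0, 0], [0, 0, 0]],
  ],
)

```text
time: 6.08
eef_pos: [0.572, 0.1946, 0.0384]
tcp_rot: [0.13, 0.992, 0.005, 0.003]
contact_force: [3.6, 15.1, 0.4]
opening: 0.001
finger_force: 8.2
```

The force rose to 15 N with the fingers stalled, so the coach is against the stop. I'm backing off, rising and checking.

Request:
move_arm(
  moves=[
    [0, [0, 0.008, 0], [0, 0, 0]],
    [0, [0, 0.015, 0], [0, 0, 0]],
    [0, [0, 0.015, 0], [0, 0, 0]],
    [0, [0, 0, -0.03], [0, 0, 0]],
    [0, [0, 0, -0.039], [0, 0, 0]],
    [0, [0, 0, -0.039], [0, 0, 0]],
    [0, [0, 0, -0.039], [0, 0, 0]],
    [0, [0, 0, -0.039], [0, 0, 0]],
    [0, [0, 0, 0], [0, 0, 0]],
    [0, [0, 0, 0], [0, 0, 0]],
  ],
)

```text
time: 6.92
eef_pos: [0.5811, 0.2274, 0.2264]
tcp_rot: [0.128, 0.992, 0.001, 0.003]
contact_force: [0.1, 0.5, -0.8]
opening: 0.001
finger_force: 0.0
```

Run:
```python
from h import *
s=get_state();print(s['time'],s['eef_pos'],J(s['eef_pos']),s['tcp_rot'])
w=read_camera('wrist')[:,:,::-1];a=read_camera('scene')[205:295,270:350,::-1]
a=cv2.resize(a,None,fx=4.444,fy=4.444,interpolation=cv2.INTER_CUBIC)
cv2.imwrite("pics/m3.png",np.hstack([a[:400],w[:a[:400].shape[0],:430]]))
for n,P in dict(tip=[-.042+.075*np.sin(.21),-.02,.092+.075*np.cos(.21)],tail=[.03,.08,.05]).items(): print(n,proj('wrist',o+M@P,s))
```

```text
6.9167 [0.58112824 0.22740346 0.22641955] [0.0321029  0.12620846 0.22341955] [1.28353502e-01 9.91721989e-01 9.21976807e-04 3.46770982e-03]
tip [ 84.15919856 133.68735976]
tail [272.37664233 181.06822504]
```

View pics/m3.png

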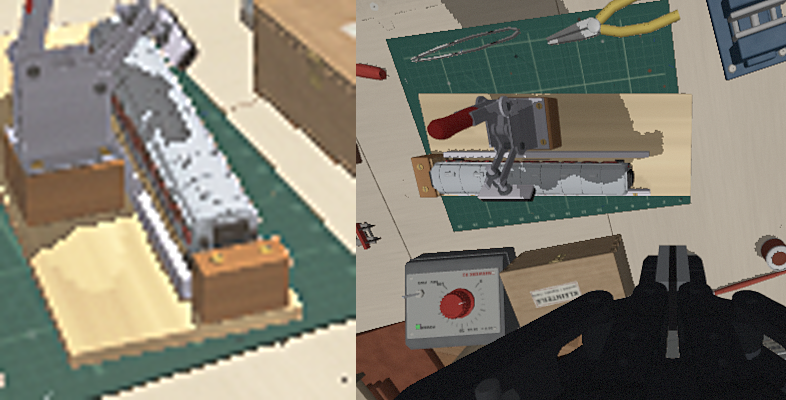

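The coach's stop end now abuts the block, and the tail sits at the predicted home pixel (272,181 in the wrist view). The handle tip at (82,128) is close to its predicted (84,134). Next I'm placing the shut fingers beside the handle, on the coach side.

Request:
move_arm(
  moves=[
    [0, [0.0075, -0.0365, 0], [0, 0, 0]],
    [0, [0.0075, -0.0365, 0], [0, 0, 0]],
    [0, [0.0075, -0.0365, 0], [0, 0, 0]],
    [0, [0.0075, -0.0365, 0], [0, 0, 0]],
    [0, [0, 0, 0], [0, 0, 0]],
    [0, [0, 0, 0.029], [0, 0, 0]],
    [0, [0, 0, 0.029], [0, 0, 0]],
    [0, [0, 0, 0.029], [0, 0, 0]],
    [0, [0, 0, 0], [0, 0, 0]],
    [0, [0, 0, 0], [0, 0, 0]],
  ],
)

```text
time: 7.85
eef_pos: [0.5106, 0.0932, 0.1321]
tcp_rot: [0.128, 0.992, -0.0, -0.004]
contact_force: [-0.3, 0.0, -0.4]
opening: 0.003
finger_force: 0.0
```

Run:
```python
from h import *
s=get_state();print(s['time'],s['eef_pos'],J(s['eef_pos']),M.T@s['contact_force'],s['tcp_rot'])
w=read_camera('wrist')[:,:,::-1];a=read_camera('scene')[165:245,250:330,::-1]
a=cv2.resize(a,(400,400),interpolation=cv2.INTER_CUBIC)
cv2.imwrite("pics/m4.png",np.hstack([a,w[:,120:520]]))
```

```text
7.85 [0.51057713 0.09324923 0.13207791] [-0.00203174 -0.02147241  0.12907791] [-0.29688623 -0.05619458 -0.42861433] [ 1.28477021e-01  9.91704681e-01 -4.51942152e-04 -3.90851374e-03]
```

View pics/m4.png

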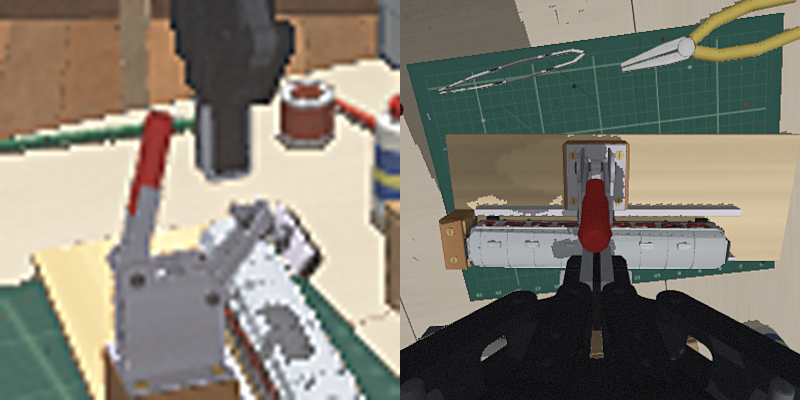

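The finger hangs in line with the handle on its coach side, just above the raised arm. I'm sweeping the handle over along its arc.

Request:
move_arm(
  moves=[
    [0, [0.006, 0, -0.001], [0, 0, 0]],
    [0, [0.006, 0, -0.001], [0, 0, 0]],
    [0, [0.006, 0, -0.001], [0, 0, 0]],
    [0, [0.006, 0, -0.001], [0, 0, 0]],
    [0, [0.006, 0, -0.002], [0, 0, 0]],
    [0, [0.006, 0, -0.002], [0, 0, 0]],
    [0, [0.006, 0, -0.002], [0, 0, 0]],
    [0, [0.005, 0, 0], [0, 0, 0]],
    [0, [0.005, 0, 0.001], [0, 0, 0]],
    [0, [0.005, 0, 0.002], [0, 0, 0]],
  ],
)

```text
time: 8.78
eef_pos: [0.4575, 0.1076, 0.1425]
tcp_rot: [0.129, 0.992, 0.0, 0.0]
contact_force: [0.5, -0.2, 0.8]
opening: -0.001
finger_force: 0.4
```

Run:
```python
from h import *
s=get_state();print(s['time'],J(s['eef_pos'])*1e3,s['eef_pos'][2],M.T@s['contact_force'])
```

```text
8.7833 [-57.00306817 -21.04511527 139.54777535] 0.14254777535193572 [ 0.57054421 -0.0431562   0.81310667]
```

Request:
move_arm(
  moves=[
    [0, [0.005, 0, 0.003], [0, 0, 0]],
    [0, [0.005, 0, 0.004], [0, 0, 0]],
    [0, [0.003, 0, 0.004], [0, 0, 0]],
    [0, [0.003, 0, 0.004], [0, 0, 0]],
    [0, [0.003, 0, 0.004], [0, 0, 0]],
    [0, [0.002, 0, 0.004], [0, 0, 0]],
    [0, [0.002, 0, 0.004], [0, 0, 0]],
    [0, [0.001, 0, 0.004], [0, 0, 0]],
    [0, [0.001, 0, 0.003], [0, 0, 0]],
    [0, [0, 0, 0.001], [0, 0, 0]],
  ],
)

```text
time: 9.62
eef_pos: [0.4333, 0.1138, 0.1073]
tcp_rot: [0.128, 0.992, -0.0, -0.001]
contact_force: [-2.9, -0.0, 6.7]
opening: -0.002
finger_force: 3.6
```

Run:
```python
from h import *
s=get_state();print(s['time'],J(s['eef_pos'])*1e3,s['eef_pos'][2],M.T@s['contact_force'])
```

```text
9.6167 [-82.04314693 -21.20396935 104.31758501] 0.10731758500723354 [-2.77832745 -0.75479242  6.72072548]
```

Request:
move_arm(
  moves=[
    [0, [0, 0, 0.001], [0, 0, 0]],
    [0, [0, 0, 0.001], [0, 0, 0]],
    [0, [0, 0, 0], [0, 0, 0]],
    [0, [0, 0, -0.005], [0, 0, 0]],
    [0, [0, 0, -0.02], [0, 0, 0]],
    [0, [0, 0, -0.035], [0, 0, 0]],
    [0, [0, 0, -0.035], [0, 0, 0]],
    [0, [0, 0, -0.02], [0, 0, 0]],
    [0, [0, 0, 0], [0, 0, 0]],
    [0, [0, 0, 0], [0, 0, 0]],
  ],
)

```text
time: 10.45
eef_pos: [0.4343, 0.1139, 0.2212]
tcp_rot: [0.129, 0.992, 0.0, 0.001]
contact_force: [0.1, -0.9, 0.5]
opening: 0.003
finger_force: 0.0
```

Run:
```python
from h import *
s=get_state();print(s['time'],s['eef_pos'],M.T@s['contact_force'])
w=read_camera('wrist')[:,:,::-1];a=read_camera('scene')[195:285,255:345,::-1]
a=cv2.resize(a,(400,400),interpolation=cv2.INTER_CUBIC)
cv2.imwrite("pics/m5.png",np.hstack([a,w[:,120:520]]))
```

```text
10.45 [0.43432771 0.11385898 0.22122466] [ 0.32148813 -0.89482913  0.54991096]
```

View pics/m5.png

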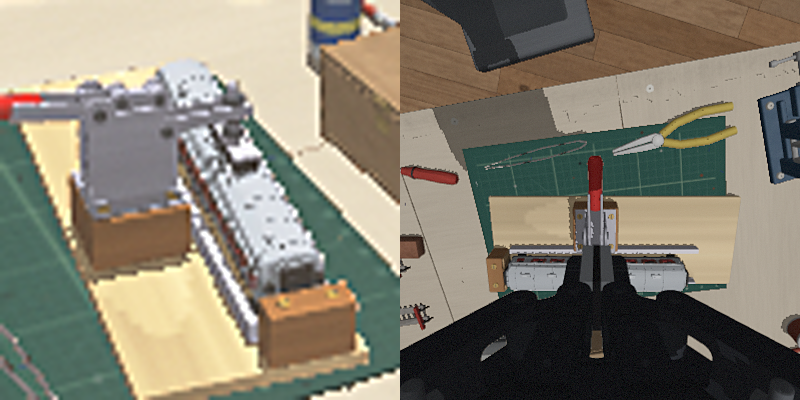

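The handle stays over, nearly level, after release. The foot is down on the roof, the coach is against the stop, and the arm is clear. Handing in.

```bash
python3 -c "
from plant import *
print(sign_off())"
```

```text
the job is handed in; nothing more can be done
None
```

The coach is home against the cork stop, the clamp is shut past centre with its foot on the roof, and the arm is clear. I handed the job in at about 10.5 s, but the sign-off returned no verdict.

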